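# Set the casting press and gauge its gap with a feeler

### The arm

A 6-joint arm with a two-finger parallel gripper is mounted at the origin on the work surface. World frame = base frame: x ahead of the robot, y to its left, z up, the work surface at z = 0. Lengths are in m, angles in degrees, forces in N, time in s.
With the tool pointing down it reaches from about 0.25 to 0.725 m from the base axis. Payload 9.7 kg.
Tool frame: the origin (TCP) lies where the fingers leave the gripper's body, on its centre line; the fingertips stand 73 mm ahead of it and the grasp point (between the pads) lies 54 mm ahead of it; z points along the fingers, y is the line along which they close (so a half turn about z gives the same grasp; the last joint's range is limited). The gripper opens to 85 mm and grips with 20 to 120 N. Pads are 22 mm wide; open, the fingers measure 114 mm over their backs; the gripper's body (76 mm by 85 mm) begins 54 mm behind the grasp point. The pads swing forward as they close: fully open they stand 13 mm farther back than shut.
Start: joints at [-75.573, 4.979, 10.078, 95.1, 0, 90], TCP at [0.137, -0.533, 0.304] pointing down, gripper open.
Joint ranges: [-179.16, 179.16], [-48.56, 103.87], [-65.8, 70.77], [-126.05, 130.52], [-82.76, 87.17], [-180, 180]. Speed limits (degrees/s): [127.2, 127.2, 147.25, 180, 180, 180].

### API

Orientations are given as [roll, pitch, yaw] about the fixed x, y, z axes, in that order (R = Rz(yaw) Ry(pitch) Rx(roll)).
In Python, from workcell import sensors, imaging, bot gives the robot as it stands.
- The arm moves only by the tool apply_moves, never from a script. Its argument "rows" is a list of rows, each a list of 3 entries, a list of its own where there are three numbers: the shift along the tool's x, y, z in units of 10 cm (1.0 is 10 cm), then the turn, a rotation vector about the tool's x, y, z in units of 30 degrees (1.0 is 30 degrees), then the opening, from 0 (shut) to 1 (fully open). A call has 1 to 20 rows; each row is the pose to reach, as a shift and turn from the pose commanded when the call began, along the tool's axes at that moment; what a row does not reach only later rows make up. A row lasts 1/10 s, in which the tool goes at most 50 mm and 8.59 degrees, less where a joint would pass 70% of its speed; a pose out of reach is approached as far as the arm can. A call with a number of a shift or a turn outside -1 to 1 is refused whole. A call with a gripper value outside its range is refused whole. The fingers move at their own pace and stop on an object; "force" is the grip in N (left out, the last holds). Time passes only in rows, so rows that repeat a pose let the fingers close. It gives the time, the measured TCP pose, the force, the opening and the grip force at its end, in the units of the state.
- sensors.get_obs(): the state, without advancing time (a new reading comes with each control period).
- imaging.camera(name): name is "scene" or "top" or "wrist"; returns (picture, depth): 420x560x3 uint8, red, green, blue; 420x560 float32, m along the optical axis (not along the pixel's ray), 0 where there is no reading.
- imaging.get_calibration(name): a dict with "intrinsics" (3x3 intrinsics, pixels), "dist_coeffs" ([k1, k2, p1, p2, k3] as OpenCV has them; the pictures are not rectified), "world_from_camera" (4x4, takes a point from camera to world coordinates). Camera axes: x right, y down, z forward; pixel columns grow to the right and rows downward; lengths in m; the calibration is good to about 2 mm. A picture is of the moment at which its call begins: read the wrist's pose just before it. get_calibration takes no time and is no camera call; for the wrist camera it gives the pose at the moment of the call.
- bot.job_done(): hands the job in; it is judged then, once.
The state is a dict: "time": time; "q": joint angles; "qd": joint speeds; "joint_efforts": joint torques, N m; "ee_pos": TCP position; "tcp_rot": TCP orientation; "wrist_force": force on the tool from outside, world axes, zero at the start; "torque": the same for the moment, N m; "opening": finger opening in m; "grasp_force": force on a finger pad.
Only numpy, scipy, OpenCV 4.12 (cv2) and the standard library are available. Lean on these libraries where they do the work, as an engineer would, in place of code of your own. Each camera call takes 0.05 s, during which the arm holds its last target. There are 200 camera calls.

### The job

Turn the screw knob on top of the small casting press until its pointer stands on the raised index mark. Then pick up the taper feeler by its wooden handle and slide its blade flat between the two plates, from the open end opposite the column, until it drags snugly and has lifted the sprung upper plate by about a millimetre; do not force it further, and leave the other things on the bench where they are. Finish while still holding the feeler there by its handle at that depth: do not let go.

Things in the scene. Friction and masses are not known exactly. Their poses are not given: they have to be found in the camera images.
- screw_knob (a joint): angle of the press's screw knob, rad: 0 with its pointer on the raised index mark; -1.4 to -0.6 at the start; grows as the knob turns clockwise seen from above. It stays where it is left (light friction, 0.06 N m). Turning it to 0 lowers the upper plate by 2 mm per rad; at 0 the free gap between the plates is 3.5 mm.
- knob_grip (a point): black knob on the press: bar grip 40 mm long, 14 wide, 26 high, on a round foot 42 mm across, 6 high. This point is on the vertical turning axis at the bar's mid height, 141 mm above the bench, 13 mm below the bar's top. x: along the bar, turns with it, parallel to the x of mouth at the index; the pointer nose is at the bar's -x end. z up.
- press: the bolted-down casting press: grey C-frame 205 mm long, 110 wide, two bright plates 90 mm wide. Origin on the bench straight below the knob's axis, axes as mouth. Base 34 mm high, from x = -75 to 130 mm; column at x = 90 to 125; bridge from x = -35 mm back, top 118 mm high; dial on it 72 mm across, with the index mark at its -x rim, 127 mm high.
- mouth (a point): entrance of the gap: on the lower plate's flat top (50 mm above the bench), at mid width, straight below the front edge of the upper plate's flat underside. x: level, straight into the gap, the blade's way in; y across; z up. The lower plate starts 30 mm before this point; plates run 80 mm inwards. The upper plate's lip flares up towards the front as a lead-in, 11 mm long, about 8 mm up.
- upper_plate (a joint): how far the blade has pushed the sprung upper plate up from its stop, m; 0 when nothing is between the plates. It presses down with about 6 N plus 1.5 N per mm of lift, range 6 mm. Snug: pressing on the blade, lifted by no more than 2.5 mm.
- feeler_grip (a point): centre of the taper feeler's wooden handle, half-way up (17 mm above its flat underside). Handle 60 mm long (from 35 mm behind to 25 mm ahead of this point), 18 wide, 34 high. x: along the tool to the blade's tip; y across; z up. It lies flat on the bench; 160 mm long in all, about 150 g, balanced about 10 mm ahead of this point.
- feeler_tip (a point): middle of the blade's tip edge, on its underside, 125 mm ahead of feeler_grip and 17 mm lower; same axes. Steel blade 100 mm long, 24 wide, flat underside level with the handle's, top tapering evenly from 2 mm thick at the tip to 7 mm at the handle. Lying on the lower plate, knob at the index, it meets the upper plate with the tip 30 mm past mouth and lifts it 0.5 mm per further 10 mm.
- feeler: the whole taper feeler; origin under the handle's centre, on the underside
- scraper: bystander: flat scraper, about 200 mm long with a round handle, lying near the feeler
- brush: bystander: a brush, about 180 mm long
- pick: bystander: a slim pick with a round handle, about 160 mm long
- glue_bottle: bystander: white squeeze bottle with a cap, 56 mm across, 150 mm tall
- jar: bystander: small amber jar, 60 mm across, 70 mm tall
- bone_a: bystander: brown bone fragment, about 80 mm long, 24 mm high
- bone_b: bystander: brown bone fragment, about 110 mm long, 30 mm high
There are look-alikes about, which are no part of the job. What is shaped like the feeler but green or turquoise is not meant.

How it is judged (in metres and radians):
On the way, in this order (a step that is already met when the one before it is completed fails the run):
1. the knob's pointer is turned onto the index mark (value of joint screw_knob between -0.12 and 0.12 rad), for 0.3 s.
2. the feeler is picked up, held by the gripper clear of the bench (height (world z) of feeler_grip above 0.04 m and contact force between the fingers and feeler above 1 N), for 0.2 s.
3. the blade drags snugly between the plates (all of step 1 and value of joint upper_plate below 0.0025 m and contact force between upper_plate and feeler above 3 N and x of feeler_tip in the frame of mouth between 0.015 and 0.08 m and y of feeler_tip in the frame of mouth between -0.03 and 0.03 m and angle between the x axis of feeler_tip and the x axis of mouth, either way round below 0.2 rad and contact force between the fingers and feeler above 1 N and linear speed of feeler below 0.01 m/s), for 0.3 s.
At the end, for the whole second after the job is handed in: The knob is within 0.12 rad of the index; the feeler, still gripped and at rest, has its tip 15 to 80 mm inside the entrance, within 30 mm of mid width and 0.2 rad of straight, pressed by the upper plate with over 3 N and lifting it less than 2.5 mm (all of step 3); the arm keeps its last pose, push and grip.
It fails at once if the blade is forced in: the upper plate is lifted more than 3.5 mm (value of joint upper_plate above 0.0035 m).
It fails at once if another thing on the bench is moved more than 40 mm (distance of any of scraper, brush, pick, glue_bottle, jar, bone_a, bone_b from where it was at the start of the episode above 0.04 m).
It also fails if it takes over 54 s, if anything falls off the work surface, if the arm or the gripper's body presses on something with over 40 N, if the wrist force passes 120 N, or if a joint passes its speed limit or range.

## Working session

There is one attempt and no reset: what is moved stays moved. The work goes in short steps, Python scripts to look and compute and a tool call to move; the robot and the scene stay as the last step left them, time stands still between calls to the robot, and variables do not carry over. Pictures are saved under pics/ and viewed, at most 10 in all, crops included, and the job is handed in when it is done.

Besides the shell and the picture viewer there is one more tool, called after "Emit:" as name(argument=value, ...) on one line, values as JSON. apply_moves: Moves the arm, as the interface text tells. Its arguments: {"type":"object","properties":{"rows":{"type":"array"},"force":{"type":"number"}},"required":["rows"]}

```bash
ls; mkdir -p pics; cat > h.py <<'E'
import numpy as np, cv2
from workcell import sensors, imaging, bot
from scipy.spatial.transform import Rotation as R
def snap(n):
    c=imaging.get_calibration(n); im,d=imaging.camera(n)
    np.savez('pics/'+n+'.npz',im=im,d=d,K=c["intrinsics"],D=c["dist_coeffs"],T=c["world_from_camera"])
    return im,d
def cloud(n):
    f=np.load('pics/'+n+'.npz'); d=f['d']; h,w=d.shape
    uv=np.stack(np.meshgrid(np.arange(w),np.arange(h)),-1).reshape(-1,1,2).astype(float)
    p=cv2.undistortPoints(uv,f['K'],f['D']).reshape(h,w,2)
    P=np.concatenate([p*d[...,None],d[...,None]],-1)
    W=P@f['T'][:3,:3].T+f['T'][:3,3]; W[d==0]=np.nan
    return f['im'],W
E
python3 - <<'E'
from h import *
print(sensors.get_obs())
a,_=snap('top');b,_=snap('scene')
for n in('top','scene'): print(n,imaging.get_calibration(n)['world_from_camera'].round(3))
cv2.imwrite('pics/top0.png',cv2.resize(a[...,::-1],(800,600)))
cv2.imwrite('pics/scene0.png',cv2.resize(b[...,::-1],(800,600)))
E
```

```text
pics
{'time': 0.0, 'q': array([-7.55725329e+01,  5.00982226e+00,  1.00346098e+01,  9.51000836e+01,
        1.90651830e-03,  9.00002807e+01]), 'qd': array([ 0.02551525, -0.09464377, -0.04297625,  0.0064562 ,  0.06987826,
       -0.01161166]), 'joint_efforts': array([ 9.01668063e-04, -5.20384312e+01,  4.64811873e+01,  1.60835381e-02,
        1.71246347e-05,  7.06814873e-06]), 'ee_pos': array([ 0.13700712, -0.53251914,  0.30319667]), 'tcp_rot': array([-1.79924704e+02, -1.90614779e-03,  1.44271839e+01]), 'wrist_force': array([-1.16605695,  0.16492884,  0.72417689]), 'torque': array([ 0.04417729,  0.00232042, -0.00183499]), 'grasp_force': 0.0, 'opening': 0.085311579585313}
top [[-0.019 -0.985  0.172  0.311]
 [-0.999  0.024  0.027 -0.072]
 [-0.03  -0.172 -0.985  1.465]
 [ 0.     0.     0.     1.   ]]
scene [[-0.342  0.789 -0.511  1.238]
 [ 0.94   0.28  -0.197  0.225]
 [-0.012 -0.548 -0.837  1.227]
 [ 0.     0.     0.     1.   ]]
```

View pics/top0.png

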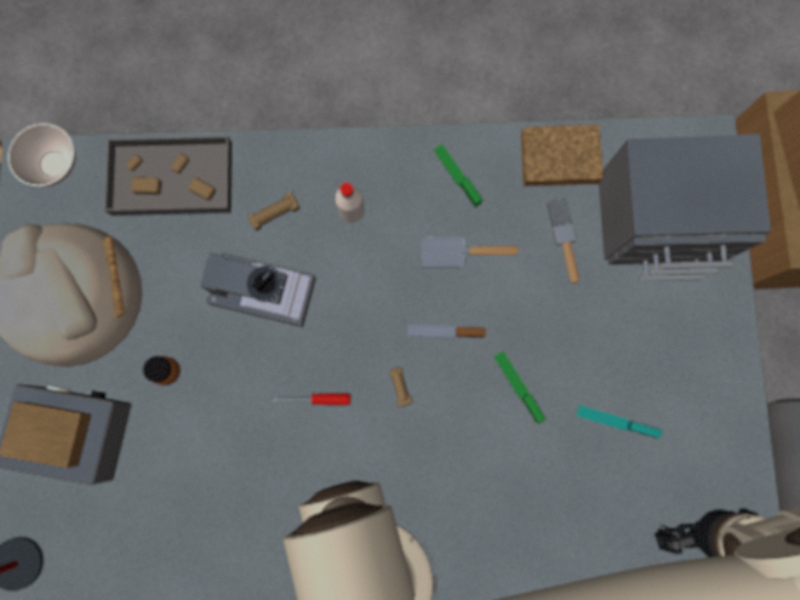

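View pics/scene0.png

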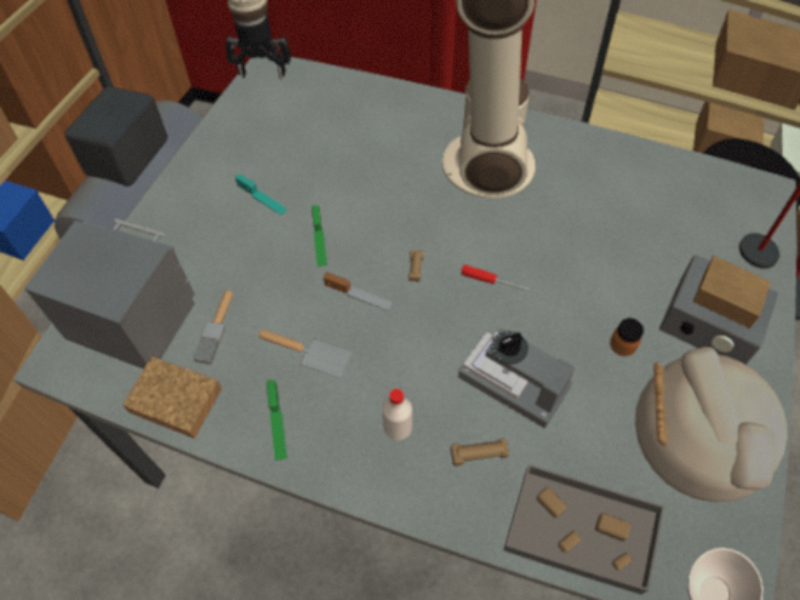

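Top view (800x600): the feeler is at (445,331), with a brown handle at (470,331) and its steel blade to the left. Possible mix-ups are the scraper (470,250), the brush (565,240), the green look-alikes (458,175) and (520,387), and the turquoise one (620,421). I choose the brown-handled one at (445,331). The press is at (260,290), with its open end to the right and its column to the left.

```bash
python3 - <<'E'
from h import *
im,W=cloud('top'); 
s=.7
def at(u,v): return W[int(v*s),int(u*s)].round(3)
for n,u,v in [('handle',470,331),('bladeTip',410,331),('knob',265,278),('press',225,270),('plate',290,300),('bench',350,300),('scraper h',490,250),('bone',400,385),('greenhandle',470,190)]: print(n,at(u,v))
# crops
c=im[170:235,135:350]; cv2.imwrite('pics/c1.png',cv2.resize(c[...,::-1],None,fx=3.7,fy=3.7,interpolation=cv2.INTER_CUBIC))
for nm in('top','scene'):
    im,W=cloud(nm); z=W[...,2]
    k=at
    # feeler handle: brownish color near
    m=(np.abs(W[...,0]-W[...,0])<1)
    c0=np.array([.44,-.17])
    t=cloud('top')[1]; c0=t[int(331*s),int(470*s),:2]; b0=t[int(331*s),int(425*s),:2]
    d=np.hypot(W[...,0]-c0[0],W[...,1]-c0[1])
    hm=(d<.06)&(z>.025)&(z<.045)
    if hm.sum()>5:
        p=W[hm]; r=cv2.minAreaRect(p[:,:2].astype(np.float32)*1000); print(nm,'handle top',hm.sum(),p.mean(0).round(4),r)
    pm=(np.hypot(W[...,0]-t[int(290*s),int(260*s),0],W[...,1]-t[int(290*s),int(260*s),1])<.17)
    for lo,hi in((.026,.04),(.044,.056),(.108,.122),(.122,.13),(.148,.16)):
        q=W[pm&(z>lo)&(z<hi)]
        if len(q)>5: print(nm,lo,hi,len(q),q.mean(0).round(4),[np.round(x,1) for x in cv2.minAreaRect(q[:,:2].astype(np.float32)*1000)])
E
```

```text
handle [ 0.49  -0.213  0.031]
bladeTip [ 0.496 -0.091  0.005]
knob [0.585 0.186 0.15 ]
press [0.608 0.27  0.121]
plate [0.554 0.149 0.07 ]
bench [ 0.563  0.036 -0.001]
scraper h [ 0.658 -0.262  0.022]
bone [ 0.383 -0.068  0.024]
greenhandle [ 0.784 -0.224  0.038]
top handle top 132 [ 0.4869 -0.2128  0.0316] ((487.35955810546875, -213.06568908691406), (58.5136604309082, 17.933040618896484), 87.4632568359375)
top 0.026 0.04 584 [0.5719 0.2238 0.0326] [array([627. , 206.2]), array([204.6, 196. ]), np.float64(75.1)]
top 0.044 0.056 250 [0.5622 0.157  0.0493] [array([585.7, 216. ]), array([191. ,  90.2]), np.float64(74.8)]
top 0.108 0.122 993 [0.592  0.2455 0.117 ] [array([590.4, 233.6]), array([162.8,  70.3]), np.float64(75.2)]
top 0.122 0.13 204 [0.58   0.1992 0.1248] [array([585.8, 231.2]), array([156. ,  69.2]), np.float64(80.9)]
top 0.148 0.16 72 [0.5781 0.1916 0.1527] [array([577.8, 191.9]), array([14.2, 38.2]), np.float64(44.1)]
scene handle top 100 [ 0.4897 -0.2123  0.0316] ((488.7244567871094, -214.12306213378906), (59.71690368652344, 20.89544105529785), 82.67984771728516)
scene 0.026 0.04 652 [0.6286 0.234  0.032 ] [array([628.6, 208.9]), array([205.2, 191.3]), np.float64(76.9)]
scene 0.044 0.056 284 [0.6003 0.1838 0.0486] [array([591.6, 215.3]), array([198.2,  92.8]), np.float64(72.5)]
scene 0.108 0.122 1043 [0.5995 0.2453 0.1163] [array([592.9, 234. ]), array([159.9,  71. ]), np.float64(74.5)]
scene 0.122 0.13 129 [0.5868 0.1934 0.1249] [array([581.4, 210.2]), array([ 65.2, 109.3]), np.float64(8.3)]
scene 0.148 0.16 75 [0.582  0.1918 0.1521] [array([581.8, 191.4]), array([14.5, 39.8]), np.float64(44.4)]
```

View pics/c1.png

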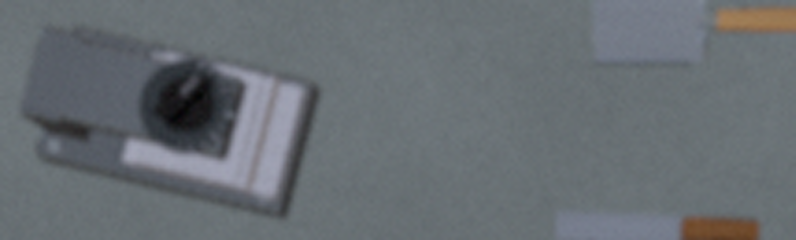

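Crop check: the brown handle at (720,228) and steel blade belong to the feeler. The knob is at (185,95), its bar runs diagonally, and its nose points up and to the right. The press yaw is about 75° and the bar about 134°, so the knob sits near -1.03 rad, which is in range. Now I'll move the arm to the knob.

Emit:
apply_moves(rows=[[[1, -1, 0], [0, 0, 0], 1], [[1, -1, 0], [0, 0, 0], 1], [[1, -1, 0], [0, 0, 0], 1], [[1, -1, 0], [0, 0, 0], 1]])

```text
time: 0.5
ee_pos: [0.2105, -0.4078, 0.3044]
tcp_rot: [180.0, -0.0, 14.6]
wrist_force: [-0.0, -1.0, -0.1]
opening: 0.0854
grasp_force: 0.0
```

Emit:
apply_moves(rows=[[[1, -1, 0], [0, 0, 0], 1], [[1, -1, 0], [0, 0, 0], 1], [[1, -1, 0], [0, 0, 0], 1], [[1, -1, 0], [0, 0, 0], 1]])

```text
time: 0.9
ee_pos: [0.2824, -0.2863, 0.3041]
tcp_rot: [-180.0, -0.0, 14.7]
wrist_force: [0.2, -1.0, -0.7]
opening: 0.0855
grasp_force: 0.0
```

Emit:
apply_moves(rows=[[[1, -1, 0], [0, 0, 0], 1], [[1, -1, 0], [0, 0, 0], 1], [[1, -1, 0], [0, 0, 0], 1], [[1, -1, 0], [0, 0, 0], 1]])

```text
time: 1.3
ee_pos: [0.3545, -0.1648, 0.3036]
tcp_rot: [-180.0, -0.0, 14.7]
wrist_force: [0.6, 0.0, -0.2]
opening: 0.0857
grasp_force: 0.0
```

Emit:
apply_moves(rows=[[[1, -1, 0], [0, 0, -1], 1], [[1, -1, 0], [0, 0, -1], 1], [[1, -1, 0], [0, 0, -1], 1], [[1, -1, 0], [0, 0, -1], 1], [[1, -1, 0], [0, 0, -1], 1]])

```text
time: 1.8
ee_pos: [0.4252, -0.0457, 0.3034]
tcp_rot: [-180.0, 0.1, 44.6]
wrist_force: [-0.2, -1.0, 0.3]
opening: 0.0854
grasp_force: 0.0
```

Emit:
apply_moves(rows=[[[1, -0.3, 0], [0, 0, -1], 1], [[1, -0.3, 0], [0, 0, -1], 1], [[1, -0.3, 0], [0, 0, -1], 1], [[1, -0.3, 0], [0, 0, -1], 1], [[1, -0.3, 0], [0, 0, -1], 1], [[1, -0.3, 0], [0, 0, -1], 1]])

```text
time: 2.4
ee_pos: [0.4752, 0.0446, 0.3039]
tcp_rot: [-180.0, 0.0, 74.1]
wrist_force: [-0.6, -0.4, 0.9]
opening: 0.0854
grasp_force: 0.0
```

```bash
python3 - <<'E'
from h import *
o=sensors.get_obs(); print(o['time'],o['ee_pos'],o['tcp_rot'],o['q'].round(1))
a,_=snap('wrist'); print(imaging.get_calibration('wrist')['world_from_camera'].round(3))
cv2.imwrite('pics/w1.png',a[...,::-1])
E
```

```text
2.4 [0.47520413 0.04457105 0.30385816] [-1.79999779e+02  1.02217654e-02  7.41064548e+01] [ 5.400e+00 -4.900e+00  1.000e-01  9.510e+01 -0.000e+00  1.113e+02]
[[ 0.962 -0.259 -0.085  0.497]
 [-0.273 -0.914 -0.301  0.123]
 [ 0.001  0.313 -0.95   0.374]
 [ 0.     0.     0.     1.   ]]
```

View pics/w1.png

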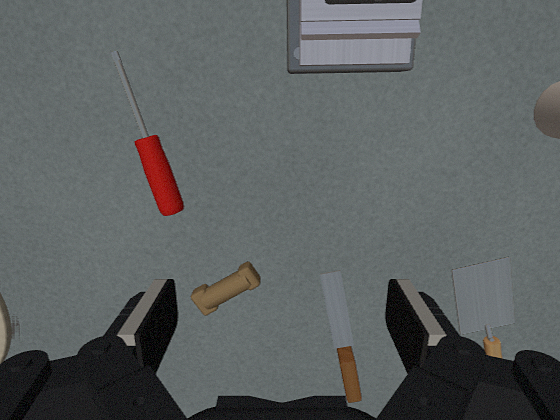

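Wrist view: the feeler's tip is at (331,272) and its handle at (349,375). The press's front edge is at (350,70), and the knob is just above the frame. I'll take one step on for a combined view of knob and mouth.

Emit:
apply_moves(rows=[[[1, 0.6, 0], [0, 0, 0], 1], [[1, 0.6, 0], [0, 0, 0], 1], [[1, 0.6, 0], [0, 0, 0], 1], [[1, 0.6, 0], [0, 0, 0], 1], [[1, 0.6, 0], [0, 0, 0], 1]])

```text
time: 2.95
ee_pos: [0.5597, 0.1253, 0.3037]
tcp_rot: [-180.0, 0.0, 74.3]
wrist_force: [-0.1, -0.1, -0.3]
opening: 0.0859
grasp_force: 0.0
```

```bash
python3 - <<'E'
from h import *
im,W=cloud('wrist'); z=W[...,2]   # earlier picture: feeler
rgb=im.astype(int)
def rect(q): return [np.round(x,1) for x in cv2.minAreaRect(q[:,:2].astype(np.float32)*1000)]
h=(z>.025)&(z<.04)&(np.hypot(W[...,0]-.488,W[...,1]+.213)<.06); print('handle',h.sum(),W[h].mean(0).round(4),rect(W[h]))
f=(z>.0015)&(z<.04)&(np.abs(W[...,0]-.49)<.03)&(W[...,1]>-.26)&(W[...,1]<-.07)
b=(np.abs(W[...,0]-.49)<.03)&(W[...,1]>-.17)&(W[...,1]<-.07)&(z>.0025)&(z<.012)
print('blade',rect(W[b])); print('feeler',rect(W[f]), W[f][:,1].max())
print('bench z',np.nanmedian(z[100:250,200:300]))
pts=np.float32([[331,272]]); print(W[275,331].round(4),W[330,340].round(4),W[375,349].round(4))
snap('wrist'); o=sensors.get_obs(); print(o['ee_pos'],o['tcp_rot'])
im,W=cloud('wrist'); z=W[...,2]; cv2.imwrite('pics/w2.png',im[...,::-1])
n=(np.hypot(W[...,0]-.58,W[...,1]-.192)<.17)
for lo,hi in((.030,.038),(.046,.054),(.114,.121),(.122,.13),(.150,.158)):
    q=W[n&(z>lo)&(z<hi)]
    if len(q)>20: print(lo,len(q),q.mean(0).round(4),rect(q))
E
```

```text
handle 689 [ 0.4876 -0.208   0.033 ] [array([ 487.4, -211.6]), array([61.4, 18. ]), np.float64(85.8)]
blade [array([ 493.7, -126.3]), array([88.7, 24. ]), np.float64(85.8)]
feeler [array([ 489.7, -164.2]), array([ 58.6, 187.7]), np.float64(0.2)] -0.07028435089692425
bench z 0.00014206726031412709
[ 0.4972 -0.0863  0.0026] [ 0.4905 -0.1584  0.0065] [ 0.4873 -0.1994  0.0348]
[0.5594189  0.12509531 0.30407374] [-1.79994952e+02  1.33101692e-02  7.43162548e+01]
0.03 3009 [0.5955 0.2158 0.0338] [array([632.1, 182.6]), array([156.6, 217.6]), np.float64(75.1)]
0.046 1735 [0.5675 0.1492 0.0502] [array([577.3, 185.8]), array([125.2,  90.2]), np.float64(74.9)]
0.114 5998 [0.5895 0.2326 0.1183] [array([583.4, 206.8]), array([99. , 69.8]), np.float64(74.7)]
0.122 5768 [0.5799 0.195  0.1244] [array([579.2, 193.1]), array([71.5, 71.2]), np.float64(38.7)]
0.15 1683 [0.5784 0.194  0.1541] [array([578.7, 193.5]), array([14. , 40.9]), np.float64(45.4)]
```

View pics/w2.png

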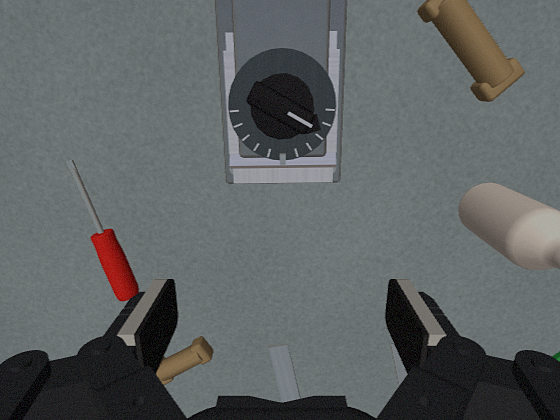

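The knob axis is at (0.579,0.193), the bar yaw is 135.4° and the press yaw 74.9°. In the picture the pointer is at (300,120) and the index at (283,160), so it needs about 60.5° clockwise.

Emit:
apply_moves(rows=[[[0.71, 0, 0], [0, 0, -1], 1], [[0.71, 0, 0], [0, 0, -1], 1], [[0.71, 0, 0], [0, 0, -1], 1], [[0.71, 0, 0], [0, 0, -1], 1], [[0.71, 0, 0], [0, 0, -1], 1]])

```text
time: 3.5
ee_pos: [0.5784, 0.1935, 0.3046]
tcp_rot: [180.0, 0.0, 104.4]
wrist_force: [1.0, -0.2, -0.2]
opening: 0.0856
grasp_force: 0.0
```

Emit:
apply_moves(rows=[[[0, 0, 0], [0, 0, -1], 1], [[0, 0, 0], [0, 0, -1], 1], [[0, 0, 0], [0, 0, -1], 1], [[0, 0, 0], [0, 0, -1], 1], [[0, 0, 0], [0, 0, -1], 1], [[0, 0, 0], [0, 0, -1], 1]])

```text
time: 4.1
ee_pos: [0.5787, 0.1938, 0.3044]
tcp_rot: [180.0, 0.0, 134.1]
wrist_force: [-0.5, -1.0, 0.4]
opening: 0.0852
grasp_force: 0.0
```

Emit:
apply_moves(rows=[[[0, 0, 0.5], [0, 0, -0.04], 1], [[0, 0, 0.8], [0, 0, -0.04], 1], [[0, 0, 0.95], [0, 0, -0.04], 1], [[0, 0, 0.98], [0, 0, -0.04], 1], [[0, 0, 0.98], [0, 0, -0.04], 1]])

```text
time: 4.6
ee_pos: [0.579, 0.1944, 0.2069]
tcp_rot: [180.0, 0.0, 135.6]
wrist_force: [0.3, 0.5, 0.8]
opening: 0.0853
grasp_force: 0.0
```

Emit:
apply_moves(rows=[[[0, 0, 0], [0, 0, 0], 0.1], [[0, 0, 0], [0, 0, 0], 0.1], [[0, 0, 0], [0, 0, 0], 0.1], [[0, 0, 0], [0, 0, 0], 0.1], [[0, 0, 0], [0, 0, 0], 0.1], [[0, 0, 0], [0, 0, 0], 0.1], [[0, 0, 0], [0, 0, 0], 0.1], [[0, 0, 0], [0, 0, 0], 0.1], [[0, 0, 0], [0, 0, 0], 0.1], [[0, 0, 0], [0, 0, 0], 0.1]], force=30)

```text
time: 5.6
ee_pos: [0.5781, 0.1935, 0.2064]
tcp_rot: [-179.9, 0.0, 135.6]
wrist_force: [-6.8, -5.5, 6.3]
opening: 0.0131
grasp_force: 33.1
```

Emit:
apply_moves(rows=[[[0, 0, 0], [0, 0, 0.25], 0.1], [[0, 0, 0], [0, 0, 0.5], 0.1], [[0, 0, 0], [0, 0, 0.75], 0.1], [[0, 0, 0], [0, 0, 1], 0.1], [[0, 0, 0], [0, 0, 1], 0.1]])

```text
time: 6.1
ee_pos: [0.5786, 0.1938, 0.2064]
tcp_rot: [-180.0, 0.1, 105.3]
wrist_force: [-3.3, -4.6, 4.0]
opening: 0.0133
grasp_force: 32.8
```

Emit:
apply_moves(rows=[[[0, 0, 0], [0, 0, 0.25], 0.1], [[0, 0, 0], [0, 0, 0.5], 0.1], [[0, 0, 0], [0, 0, 0.75], 0.1], [[0, 0, 0], [0, 0, 1], 0.1], [[0, 0, 0], [0, 0, 1], 0.1], [[0, 0, 0], [0, 0, 1], 0.1], [[0, 0, 0], [0, 0, 1], 0.1]])

```text
time: 6.8
ee_pos: [0.5791, 0.1937, 0.2064]
tcp_rot: [179.9, 0.1, 75.8]
wrist_force: [-0.1, -5.7, 4.3]
opening: 0.0131
grasp_force: 32.7
```

```bash
python3 - <<'E'
from h import *
o=sensors.get_obs(); print(o)
E
```

```text
{'time': 6.8, 'q': array([ 1.85284609e+01,  1.24360528e+01,  7.66977232e+00,  8.52102019e+01,
       -8.81740178e-02,  1.22720448e+02]), 'qd': array([-0.07012259, -0.04048708,  0.05725527,  0.12877748,  0.11397844,
       -0.0721018 ]), 'joint_efforts': array([ 3.28626059e+00, -5.83787549e+01,  4.57955861e+01, -6.81660287e-01,
        1.55096043e+00, -5.38810180e-02]), 'ee_pos': array([0.57907336, 0.1937304 , 0.20641082]), 'tcp_rot': array([1.79932553e+02, 6.14701121e-02, 7.58079591e+01]), 'wrist_force': array([-0.06869175, -5.71838312,  4.30779637]), 'torque': array([-1.19285172, -0.14276099, -0.02540281]), 'grasp_force': 32.71824538707733, 'opening': 0.013055644078878952}
```

Another 0.9° lands on 74.9. After that I open, rise, and check from above.

Emit:
apply_moves(rows=[[[0, 0, 0], [0, 0, 0.03], 0.1], [[0, 0, 0], [0, 0, 0.03], 0.1], [[0, 0, 0], [0, 0, 0.03], 0.1], [[0, 0, 0], [0, 0, 0.03], 0.1]])

```text
time: 7.2
ee_pos: [0.5791, 0.1937, 0.2064]
tcp_rot: [179.9, 0.1, 74.9]
wrist_force: [0.2, -5.5, 3.2]
opening: 0.0134
grasp_force: 32.7
```

Emit:
apply_moves(rows=[[[0, 0, 0], [0, 0, 0], 1], [[0, 0, 0], [0, 0, 0], 1], [[0, 0, 0], [0, 0, 0], 1], [[0, 0, 0], [0, 0, 0], 1], [[0, 0, 0], [0, 0, 0], 1], [[0, 0, -0.4], [0, 0, 0], 1], [[0, 0, -0.8], [0, 0, 0], 1], [[0, 0, -1], [0, 0, 0], 1], [[0, 0, -1], [0, 0, 0], 1]])

```text
time: 8.1
ee_pos: [0.5795, 0.1947, 0.3096]
tcp_rot: [179.7, -0.2, 74.7]
wrist_force: [1.1, 0.3, 0.6]
opening: 0.0855
grasp_force: 0.0
```

Emit:
apply_moves(rows=[[[-0.8, 0, 0], [0, 0, 0], 1], [[-0.8, 0, 0], [0, 0, 0], 1], [[-0.8, 0, 0], [0, 0, 0], 1], [[-0.8, 0, 0], [0, 0, 0], 1]])

```text
time: 8.5
ee_pos: [0.5577, 0.1168, 0.3052]
tcp_rot: [-180.0, 0.0, 74.7]
wrist_force: [1.1, -0.9, -0.3]
opening: 0.0851
grasp_force: 0.0
```

```bash
python3 - <<'E'
from h import *
def rect(q): return [np.round(x,1) for x in cv2.minAreaRect(q[:,:2].astype(np.float32)*1000)]
snap('wrist'); o=sensors.get_obs(); print(o['ee_pos'],o['tcp_rot'])
im,W=cloud('wrist'); z=W[...,2]
c=im[20:220,160:400]; cv2.imwrite('pics/w3.png',cv2.resize(c[...,::-1],None,fx=3,fy=3,interpolation=cv2.INTER_CUBIC))
n=(np.hypot(W[...,0]-.58,W[...,1]-.192)<.17)
for lo,hi in((.030,.038),(.046,.054),(.114,.121),(.150,.158)):
    q=W[n&(z>lo)&(z<hi)]
    if len(q)>20: print(lo,len(q),q.mean(0).round(4),rect(q))
# plate profile along press x
a=np.radians(74.9); X=(W[...,0]-.579)*np.cos(a)+(W[...,1]-.193)*np.sin(a); Y=-(W[...,0]-.579)*np.sin(a)+(W[...,1]-.193)*np.cos(a)
for x in np.arange(-.09,-.03,.003):
    m=(abs(X-x)<.0015)&(abs(Y)<.035); 
    if m.any(): print(round(x,3),np.percentile(z[m],[10,50,90]).round(4))
m=(z>.046)&(z<.054)&(X<-.055)&n; print('plate Y',np.percentile(Y[m],[0.5,99.5]),'X',np.percentile(X[m],[.5,99.5]))
E
```

```text
[0.55781942 0.11738966 0.30518565] [-1.79960952e+02  5.01479246e-03  7.47142882e+01]
0.03 2764 [0.5899 0.2046 0.0338] [array([630.6, 178.1]), array([147.6, 217.4]), np.float64(74.9)]
0.046 1871 [0.5677 0.1488 0.0502] [array([577.5, 186. ]), array([125.2,  90.1]), np.float64(75.1)]
0.114 4609 [0.5881 0.2266 0.1183] [array([582. , 202.7]), array([90.8, 71.2]), np.float64(74.7)]
0.15 1721 [0.5796 0.1944 0.1541] [array([579.3, 193.4]), array([40.3, 13.8]), np.float64(75.4)]
-0.09 [-0.0009  0.0001  0.001 ]
-0.087 [-0.001   0.0001  0.0012]
-0.084 [-0.0008  0.0003  0.0011]
-0.081 [-0.0007  0.0004  0.0013]
-0.075 [0.032  0.0329 0.0338]
-0.072 [0.0345 0.0347 0.1998]
-0.069 [0.3059 0.3089 0.3121]
-0.066 [0.0499 0.3116 0.3132]
-0.063 [0.3042 0.3132 0.3174]
-0.06 [0.0511 0.3133 0.3181]
-0.057 [0.0492 0.0501 0.0511]
-0.054 [0.0499 0.0506 0.0515]
-0.051 [0.064  0.066  0.0681]
-0.048 [0.0659 0.0671 0.0682]
-0.045 [0.0639 0.0651 0.0665]
-0.042 [0.063  0.0639 0.0651]
-0.039 [0.1264 0.127  0.1278]
-0.036 [0.1151 0.1218 0.1277]
-0.033 [0.117  0.1215 0.1237]
plate Y [-0.04519435  0.04399418] X [-0.06939567 -0.05523846]
```

View pics/w3.png

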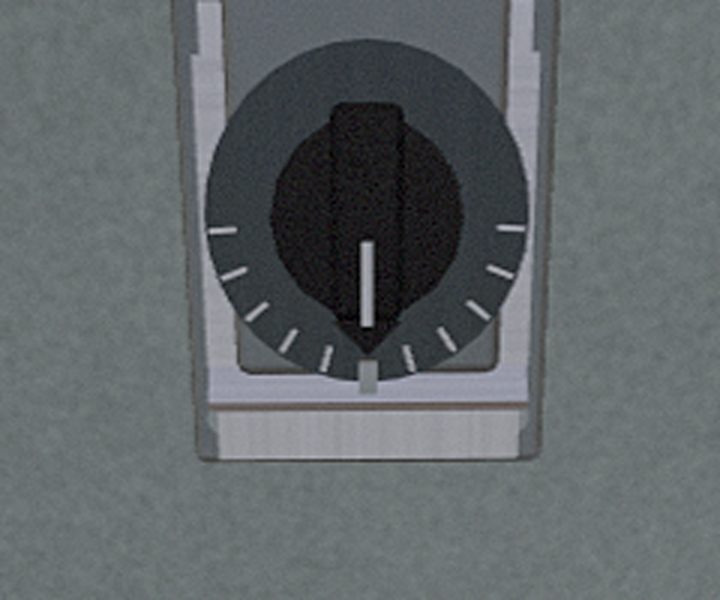

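The crop shows the knob's pointer at (367,340) on the index mark at (367,375), and the measured bar yaw is 75.4° against the press's 75°. The mouth works out at (0.5686,0.1546,0.050). Now the feeler.

Emit:
apply_moves(rows=[[[-1, 0.06, 0], [0, 0, 0], 1], [[-1, 0.06, 0], [0, 0, 0], 1], [[-1, 0.06, 0], [0, 0, 0], 1], [[-1, 0.06, 0], [0, 0, 0], 1]])

```text
time: 8.95
ee_pos: [0.5374, 0.019, 0.3055]
tcp_rot: [-180.0, -0.0, 74.7]
wrist_force: [-0.1, -0.0, 0.0]
opening: 0.0851
grasp_force: 0.0
```

Emit:
apply_moves(rows=[[[-1, 0.06, 0], [0, 0, -0.37], 1], [[-1, 0.06, 0], [0, 0, -0.37], 1], [[-1, 0.06, 0], [0, 0, -0.37], 1], [[-1, 0.06, 0], [0, 0, -0.37], 1], [[-1, 0.06, 0], [0, 0, -0.37], 1]])

```text
time: 9.45
ee_pos: [0.5173, -0.0774, 0.3056]
tcp_rot: [-180.0, -0.0, 85.9]
wrist_force: [0.4, 1.3, -0.3]
opening: 0.0852
grasp_force: 0.0
```

```bash
python3 - <<'E'
from h import *
def rect(q): return [np.round(x,1) for x in cv2.minAreaRect(q[:,:2].astype(np.float32)*1000)]
snap('wrist'); o=sensors.get_obs(); print(o['ee_pos'],o['tcp_rot'])
im,W=cloud('wrist'); z=W[...,2]
for lo,hi,y0,y1 in((.031,.037,-.27,-.15),(.0027,.012,-.17,-.06)):
    h=(z>lo)&(z<hi)&(abs(W[...,0]-.49)<.035)&(W[...,1]>y0)&(W[...,1]<y1)
    if h.sum()>20: print(h.sum(),W[h].mean(0).round(4),rect(W[h]))
v=np.nonzero(h)
print(v[0].min(),v[0].max(),v[1].min(),v[1].max())
E
```

```text
[ 0.51725739 -0.07728318  0.30563755] [-1.79986055e+02 -2.13161086e-02  8.59084226e+01]
785 [ 0.4876 -0.2106  0.0336] [array([ 487.1, -212. ]), array([60.6, 17.4]), np.float64(85.4)]
1437 [ 0.4932 -0.1309  0.0046] [array([ 493.8, -116.6]), array([107.3,  27.9]), np.float64(88.5)]
160 256 245 273
```

Emit:
apply_moves(rows=[[[-0.9, -0.2, 0.5], [0, 0, 0], 1], [[-0.9, -0.2, 1], [0, 0, 0], 1], [[-0.9, -0.2, 1], [0, 0, 0], 1], [[-0.9, -0.2, 1], [0, 0, 0], 1], [[-0.9, -0.2, 1], [0, 0, 0], 1]])

```text
time: 10.0
ee_pos: [0.4905, -0.1661, 0.2061]
tcp_rot: [-180.0, -0.0, 85.9]
wrist_force: [-0.2, -0.3, 0.6]
opening: 0.0855
grasp_force: 0.0
```

Emit:
apply_moves(rows=[[[-0.37, 0, 0.3], [0, 0, 0], 1], [[-0.37, 0, 0.6], [0, 0, 0], 1], [[-0.37, 0, 0.9], [0, 0, 0], 1], [[-0.37, 0, 0.9], [0, 0, 0], 1], [[-0.37, 0, 0.9], [0, 0, 0], 1]])

```text
time: 10.5
ee_pos: [0.4887, -0.2032, 0.1179]
tcp_rot: [179.9, 0.0, 85.9]
wrist_force: [0.4, 0.3, 1.2]
opening: 0.0856
grasp_force: 0.0
```

Emit:
apply_moves(rows=[[[0.01, 0, 0.2], [0, 0, 0], 1], [[0.01, 0, 0.37], [0, 0, 0], 1], [[0.01, 0, 0.37], [0, 0, 0], 1], [[0.01, 0, 0.37], [0, 0, 0], 1]])

```text
time: 10.9
ee_pos: [0.4887, -0.203, 0.0812]
tcp_rot: [179.9, 0.0, 85.9]
wrist_force: [0.0, -0.7, 0.2]
opening: 0.0853
grasp_force: 0.0
```

Emit:
apply_moves(rows=[[[0, 0, 0], [0, 0, 0], 0.1], [[0, 0, 0], [0, 0, 0], 0.1], [[0, 0, 0], [0, 0, 0], 0.1], [[0, 0, 0], [0, 0, 0], 0.1], [[0, 0, 0], [0, 0, 0], 0.1], [[0, 0, 0], [0, 0, 0], 0.1], [[0, 0, 0], [0, 0, 0], 0.1], [[0, 0, 0], [0, 0, 0], 0.1], [[0, 0, 0], [0, 0, 0], 0.1], [[0, 0, 0], [0, 0, 0], 0.1]], force=60)

```text
time: 11.9
ee_pos: [0.4877, -0.2032, 0.0792]
tcp_rot: [180.0, 0.0, 85.8]
wrist_force: [-0.6, 0.3, 5.3]
opening: 0.0169
grasp_force: 59.7
```

```bash
python3 -c "
from h import *
print(sensors.get_obs())"
```

```text
{'time': 11.9, 'q': array([-2.26127045e+01,  3.85129520e+00, -1.61145704e+01,  6.99999181e+01,
       -4.20774324e-03,  7.15661435e+01]), 'qd': array([ 0.01114506,  0.00772475,  0.01404011,  0.01995725, -0.03379639,
        0.02677984]), 'joint_efforts': array([ 1.68300876e-01, -4.67961073e+01,  4.28291416e+01, -1.98669266e-01,
        8.38992745e-02, -4.55029382e-03]), 'ee_pos': array([ 0.48775   , -0.20317453,  0.07923204]), 'tcp_rot': array([1.79968870e+02, 1.48113692e-02, 8.58211467e+01]), 'wrist_force': array([-0.60063606,  0.33141321,  5.27721629]), 'torque': array([-0.04072748,  0.20429111, -0.02591128]), 'grasp_force': 59.704506397247314, 'opening': 0.016853180644217078}
```

Emit:
apply_moves(rows=[[[0, 0, -0.2], [0, 0, 0], 0.1], [[0, 0, -0.5], [0, 0, 0], 0.1], [[0, 0, -0.7], [0, 0, 0], 0.1], [[0, 0, -0.7], [0, 0, 0], 0.1], [[0, 0, -0.7], [0, 0, 0], 0.1]])

```text
time: 12.4
ee_pos: [0.4874, -0.203, 0.148]
tcp_rot: [-180.0, -0.0, 85.8]
wrist_force: [-0.6, 0.6, -2.9]
opening: 0.0171
grasp_force: 59.0
```

Emit:
apply_moves(rows=[[[0.3, 0.04, 0], [0, 0, 0], 0.1], [[0.6, 0.08, 0], [0, 0, 0], 0.1], [[0.9, 0.13, 0], [0, 0, 0], 0.1], [[1, 0.13, 0], [0, 0, 0], 0.1], [[1, 0.13, 0], [0, 0, 0], 0.1]])

```text
time: 12.9
ee_pos: [0.5073, -0.1031, 0.1473]
tcp_rot: [-179.9, -0.0, 85.9]
wrist_force: [-0.5, 0.4, -1.9]
opening: 0.0171
grasp_force: 58.9
```

Emit:
apply_moves(rows=[[[0.3, 0.04, 0], [0, 0, 0.1], 0.1], [[0.6, 0.08, 0], [0, 0, 0.2], 0.1], [[0.9, 0.13, 0], [0, 0, 0.3], 0.1], [[1, 0.13, 0], [0, 0, 0.36], 0.1], [[1, 0.13, 0], [0, 0, 0.36], 0.1], [[1, 0.13, 0], [0, 0, 0.36], 0.1]])

```text
time: 13.5
ee_pos: [0.5278, -0.0064, 0.1483]
tcp_rot: [-180.0, 0.0, 75.1]
wrist_force: [0.1, 0.4, -2.2]
opening: 0.0171
grasp_force: 58.9
```

```bash
python3 - <<'E'
from h import *
o=sensors.get_obs(); print(o['time'],o['ee_pos'],o['tcp_rot'],o['wrist_force'],o['torque'],o['grasp_force'])
a,_=snap('wrist'); im,W=cloud('wrist'); cv2.imwrite('pics/w4.png',im[...,::-1])
np.savez('pics/held.npz',W=W,im=im)
E
```

```text
13.5 [ 0.52779669 -0.00644094  0.14828757] [-1.79952104e+02  3.90590668e-02  7.50639924e+01] [ 0.10036809  0.43318864 -2.24353611] [ 0.02150171 -0.01622227  0.01293764] 58.90477895736694
```

View pics/w4.png

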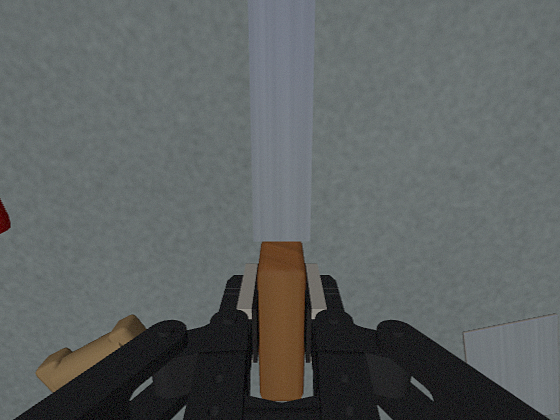

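The wrist view shows the feeler held by its brown handle (282,320) with the blade running straight ahead (280,100). The tip is above the frame. Next I'll fit the blade to get its yaw, pitch and tip in the tool frame.

```bash
python3 - <<'E'
from h import *
o=sensors.get_obs(); p=o['ee_pos']; Rt=R.from_euler('xyz',o['tcp_rot'],degrees=True).as_matrix()
f=np.load('pics/held.npz'); W=f['W']; L=(W-p)@Rt
b=np.zeros(L.shape[:2],bool); b[5:235,235:330]=1
z=W[...,2]; b&=(z>.06)&(z<.09)
q=L[b]; print(b.sum(),q.min(0).round(4),q.max(0).round(4))
A=np.c_[q[:,0],q[:,1],np.ones(len(q))]; c=np.linalg.lstsq(A,q[:,2],rcond=None)[0]; print('z=ax+by+c (tool,down)',c.round(4), 'rms',(q[:,2]-A@c).std().round(4))
# edges per x
xs=[];m=[];
for x in np.arange(q[:,0].min()+.004,q[:,0].max()-.002,.005):
    s=q[abs(q[:,0]-x)<.0025][:,1]; xs.append(x); m.append((np.percentile(s,1)+np.percentile(s,99))/2)
print('midline',np.polyfit(xs,m,1).round(4),np.round(m,4))
a=np.radians(74.9); e=np.array([np.cos(a),np.sin(a)]); n=np.array([-np.sin(a),np.cos(a)])
d=p[:2]-[.5686,.1546]; print('TCP in mouth',d@e,d@n)
h=(z>.085)&(z<.115); h[:235]=0; h[:,:255]=0; h[:,310:]=0; q=L[h]; print('handle',q[:,0].max().round(4), np.median(q[:,2]).round(4))
E
```

```text
14221 [ 0.0232 -0.0121  0.0708] [0.1105 0.0121 0.0791]
z=ax+by+c (tool,down) [ 0.0484 -0.0003  0.0712] rms 0.0006
midline [-0.0014  0.0001] [ 0.0001  0.0001  0.0001  0.      0.0001  0.0001  0.0001 -0.0001  0.0001
  0.0001 -0.      0.      0.     -0.     -0.      0.     -0.    ]
TCP in mouth -0.16628879042549766 -0.0026186476762874583
handle 0.0212 0.0455
```

Emit:
apply_moves(rows=[[[0, -0.02, 0.1], [0, 0, 0], 0.1], [[0, -0.02, 0.18], [0, 0, 0], 0.1], [[0, -0.02, 0.18], [0, 0, 0], 0.1], [[0, -0.02, 0.18], [0, 0, 0], 0.1], [[0, -0.02, 0.18], [0, 0, 0], 0.1], [[0, -0.02, 0.18], [0, 0, 0], 0.1]])

```text
time: 14.15
ee_pos: [0.5263, -0.005, 0.1312]
tcp_rot: [180.0, -0.0, 75.0]
wrist_force: [0.9, -0.8, -2.2]
opening: 0.0171
grasp_force: 58.9
```

```bash
python3 -c "
from h import *
o=sensors.get_obs(); print(o['time'],o['ee_pos'],o['tcp_rot'],o['wrist_force'])"
```

```text
14.15 [ 0.52629558 -0.00496158  0.13118633] [ 1.79972384e+02 -7.64469427e-03  7.50307941e+01] [ 0.88584293 -0.75177566 -2.20993792]
```

Emit:
apply_moves(rows=[[[0, 0, 0.12], [0, 0, 0], 0.1], [[0, 0, 0.12], [0, 0, 0], 0.1], [[0.1, 0, 0.12], [0, 0, 0], 0.1], [[0.2, 0, 0.12], [0, 0, 0], 0.1], [[0.3, 0, 0.12], [0, 0, 0], 0.1], [[0.4, 0, 0.12], [0, 0, 0], 0.1], [[0.48, 0, 0.12], [0, 0, 0], 0.1], [[0.55, 0, 0.12], [0, 0, 0], 0.1], [[0.55, 0, 0.12], [0, 0, 0], 0.1], [[0.55, 0, 0.12], [0, 0, 0], 0.1]])

```text
time: 15.15
ee_pos: [0.539, 0.0405, 0.1203]
tcp_rot: [179.8, 1.2, 74.6]
wrist_force: [-14.8, -56.8, 17.2]
opening: 0.0155
grasp_force: 63.7
```

I mis-scaled that lowering: 12 mm instead of 1.2 mm, so the blade tip struck the press front. I'm backing straight out, then I'll re-measure the grip.

Emit:
apply_moves(rows=[[[-0.2, 0, 0], [0, 0, 0], 0.1], [[-0.5, 0, 0], [0, 0, 0], 0.1], [[-0.9, 0, -0.1], [0, 0, 0], 0.1], [[-0.9, 0, -0.3], [0, 0, 0], 0.1], [[-0.9, 0, -0.3], [0, 0, 0], 0.1], [[-0.9, 0, -0.3], [0, 0, 0], 0.1]])

```text
time: 15.75
ee_pos: [0.5176, -0.0381, 0.1489]
tcp_rot: [179.9, -0.0, 75.1]
wrist_force: [0.4, 0.6, -2.0]
opening: 0.0152
grasp_force: 70.4
```

```bash
cat > held.py <<'E'
from h import *
o=sensors.get_obs(); p=o['ee_pos']; Rt=R.from_euler('xyz',o['tcp_rot'],degrees=True).as_matrix()
print(o['time'],p.round(4),o['tcp_rot'].round(2),o['wrist_force'].round(1),o['opening'],o['grasp_force'])
snap('wrist'); im,W=cloud('wrist'); cv2.imwrite('pics/held_now.png',im[...,::-1]); L=(W-p)@Rt
b=(L[...,0]>.0)&(L[...,0]<.14)&(abs(L[...,1])<.03)&(L[...,2]>.055)&(L[...,2]<.10)
q=L[b&(L[...,0]>.03)]; print(len(q),q.min(0).round(4),q.max(0).round(4))
A=np.c_[q[:,0],q[:,1],np.ones(len(q))]; c=np.linalg.lstsq(A,q[:,2],rcond=None)[0]; print('plane',c.round(4),(q[:,2]-A@c).std().round(4))
xs=[];m=[];w=[]
for x in np.arange(q[:,0].min()+.004,q[:,0].max()-.002,.008):
    s=q[abs(q[:,0]-x)<.003][:,1]; s=np.percentile(s,[1,99]); xs.append(x); m.append(s.mean()); w.append(np.ptp(s))
print('mid',np.polyfit(xs,m,1).round(4),'w',np.round(w,3))
h=(L[...,2]>.03)&(L[...,2]<.052)&(abs(L[...,1])<.008)&(L[...,0]>-.06)&(L[...,0]<.08); q=L[h]
print('handle front x',np.percentile(q[:,0],[1,99]).round(4),'top z fit',np.polyfit(q[:,0],q[:,2],1).round(4))
E
python3 held.py
```

```text
15.75 [ 0.5176 -0.0381  0.1489] [ 1.7994e+02 -3.0000e-02  7.5060e+01] [ 0.4  0.6 -2. ] 0.015195897892222823 70.35480039194226
8623 [ 0.03   -0.0112  0.076 ] [0.0898 0.0133 0.0877]
plane [ 0.1336 -0.0028  0.0734] 0.0006
mid [0.0143 0.0002] w [0.023 0.024 0.023 0.024 0.024 0.024 0.024]
handle front x [-0.0353  0.0115] top z fit [0.018  0.0447]
```

View pics/held_now.png

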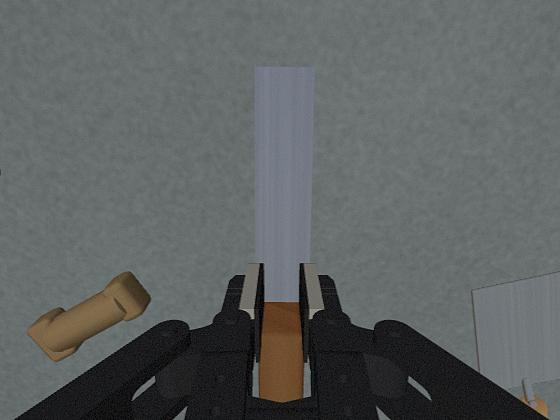

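The view shows the feeler still held but slipped back about 31 mm, with the tip at (285,68), the handle front at (282,303), and about 5° nose-down. I'll set it down here on free bench and regrasp.

Emit:
apply_moves(rows=[[[0, 0, 0.2], [0, 0, 0], 0.1], [[0, 0, 0.4], [0, 0, 0], 0.1], [[0, 0, 0.55], [0, 0, 0], 0.1], [[0, 0, 0.6], [0, 0, 0], 0.1], [[0, 0, 0.65], [0, 0, 0], 0.1], [[0, 0, 0.65], [0, 0, 0], 0.1], [[0, 0, 0.65], [0, 0, 0], 0.1]])

```text
time: 16.5
ee_pos: [0.5175, -0.0386, 0.0847]
tcp_rot: [179.9, -0.0, 75.0]
wrist_force: [-0.7, 0.3, 0.3]
opening: 0.0159
grasp_force: 73.8
```

Emit:
apply_moves(rows=[[[0, 0, 0], [0, 0, 0], 0.3], [[0, 0, 0], [0, 0, 0], 0.5], [[0, 0, 0], [0, 0, 0], 1], [[0, 0, 0], [0, 0, 0], 1], [[0, 0, 0], [0, 0, 0], 1], [[0, 0, 0], [0, 0, 0], 1], [[0, 0, 0], [0, 0, 0], 1], [[0, 0, -0.4], [0, 0, 0], 1], [[0, 0, -0.8], [0, 0, 0], 1], [[0, 0, -1], [0, 0, 0], 1], [[0, 0, -1], [0, 0, 0], 1]])

```text
time: 17.6
ee_pos: [0.5184, -0.0389, 0.1874]
tcp_rot: [179.7, -0.1, 75.0]
wrist_force: [0.3, 0.6, 0.4]
opening: 0.0854
grasp_force: 0.0
```

```bash
python3 - <<'E'
from h import *
o=sensors.get_obs(); p=o['ee_pos']; print(o['time'],p.round(4),o['tcp_rot'].round(2),o['wrist_force'].round(1))
Rt=R.from_euler('xyz',o['tcp_rot'],degrees=True).as_matrix()
snap('wrist'); im,W=cloud('wrist'); L=(W-p)@Rt; z=W[...,2]
def rect(q): return [np.round(x,1) for x in cv2.minAreaRect(q[:,:2].astype(np.float32)*1000)]
near=(abs(L[...,1])<.028)&(L[...,0]>-.12)&(L[...,0]<.14)
for nm,lo,hi in(('handle',.029,.042),('blade',.0026,.012)):
    q=L[near&(z>lo)&(z<hi)]; print(nm,len(q),rect(q) if len(q)>20 else '', np.percentile(q[:,0],[1,99]).round(4) if len(q) else '')
r=im.astype(int); br=near&(r[...,0]>r[...,2]*1.7)&(z>.026); q=L[br]; print('brown',len(q),q.min(0).round(4),q.max(0).round(4),rect(q))
E
```

```text
17.6 [ 0.5184 -0.0389  0.1874] [ 1.7969e+02 -6.0000e-02  7.5030e+01] [0.3 0.6 0.4]
handle 2034 [array([-38.3,  -1.3]), array([17.9, 60.2]), np.float64(89.5)] [-0.0665 -0.0088]
blade 4587 [array([59.5,  3.3]), array([ 39.6, 141.7]), np.float64(87.2)] [-0.0087  0.0896]
brown 2062 [-0.0684 -0.0255 -0.0141] [0.0188 0.0279 0.1612] [array([-25. ,   0.7]), array([87.1, 53.4]), np.float64(0.7)]
```

Emit:
apply_moves(rows=[[[-0.29, -0.01, 0], [0, 0, 0], 1], [[-0.29, -0.01, 0.3], [0, 0, 0], 1], [[-0.29, -0.01, 0.6], [0, 0, 0], 1], [[-0.29, -0.01, 0.8], [0, 0, 0], 1], [[-0.29, -0.01, 0.8], [0, 0, 0], 1], [[-0.29, -0.01, 0.8], [0, 0, 0], 1]])

```text
time: 18.25
ee_pos: [0.5082, -0.0665, 0.1033]
tcp_rot: [-179.9, 0.0, 75.0]
wrist_force: [0.4, -0.5, 0.6]
opening: 0.0851
grasp_force: 0.0
```

Emit:
apply_moves(rows=[[[0, 0, 0.12], [0, 0, 0], 1], [[0, 0, 0.24], [0, 0, 0], 1], [[0, 0, 0.24], [0, 0, 0], 1], [[0, 0, 0.24], [0, 0, 0], 1]])

```text
time: 18.65
ee_pos: [0.5085, -0.0665, 0.0796]
tcp_rot: [-180.0, 0.0, 75.0]
wrist_force: [-0.1, -0.1, 0.5]
opening: 0.0855
grasp_force: 0.0
```

Emit:
apply_moves(rows=[[[0, 0, 0], [0, 0, 0], 0.1], [[0, 0, 0], [0, 0, 0], 0.1], [[0, 0, 0], [0, 0, 0], 0.1], [[0, 0, 0], [0, 0, 0], 0.1], [[0, 0, 0], [0, 0, 0], 0.1], [[0, 0, 0], [0, 0, 0], 0.1], [[0, 0, 0], [0, 0, 0], 0.1], [[0, 0, 0], [0, 0, 0], 0.1], [[0, 0, 0], [0, 0, 0], 0.1], [[0, 0, 0], [0, 0, 0], 0.1]], force=70)

```text
time: 19.65
ee_pos: [0.5089, -0.0666, 0.0803]
tcp_rot: [180.0, -0.0, 75.0]
wrist_force: [-0.1, -0.3, 5.0]
opening: 0.0167
grasp_force: 69.3
```

Emit:
apply_moves(rows=[[[0, 0, -0.2], [0, 0, 0], 0.1], [[0, 0, -0.5], [0, 0, 0], 0.1], [[0, 0, -0.7], [0, 0, 0], 0.1], [[0, 0, -0.7], [0, 0, 0], 0.1], [[0, 0, -0.7], [0, 0, 0], 0.1], [[0, 0, -0.7], [0, 0, 0], 0.1]])

```text
time: 20.25
ee_pos: [0.5079, -0.0664, 0.1481]
tcp_rot: [-179.9, 0.0, 75.0]
wrist_force: [0.2, 0.1, -2.2]
opening: 0.0166
grasp_force: 68.5
```

```bash
python3 held.py; python3 - <<'E'
from h import *
p=sensors.get_obs()['ee_pos'];a=np.radians(74.9); e=np.array([np.cos(a),np.sin(a)]); n=np.array([-np.sin(a),np.cos(a)])
d=p[:2]-[.5686,.1546]; print('TCP in mouth',d@e,d@n)
E
```

```text
20.25 [ 0.5079 -0.0664  0.1481] [-1.7985e+02  2.0000e-02  7.5030e+01] [ 0.2  0.1 -2.2] 0.016570542597884156 68.50794553756714
13520 [ 0.03   -0.0117  0.0715] [0.1121 0.0126 0.0796]
plane [0.0487 0.0001 0.0721] 0.0006
mid [0.0028 0.0002] w [0.024 0.024 0.023 0.024 0.023 0.024 0.024 0.024 0.024 0.024]
handle front x [-0.0375  0.0206] top z fit [0.0139 0.0465]
TCP in mouth -0.22921696546449483 0.0009735698547859439
```

Regrasp is good: blade flat and straight, tip 120.6 mm ahead of the TCP, underside 80 mm below it. The target TCP height is about 0.131 m.

Emit:
apply_moves(rows=[[[0.2, 0.01, 0], [0, 0, 0], 0.1], [[0.4, 0.01, 0.05], [0, 0, 0], 0.1], [[0.6, 0.01, 0.1], [0, 0, 0], 0.1], [[0.65, 0.01, 0.16], [0, 0, 0], 0.1], [[0.65, 0.01, 0.16], [0, 0, 0], 0.1], [[0.65, 0.01, 0.16], [0, 0, 0], 0.1], [[0.65, 0.01, 0.16], [0, 0, 0], 0.1]])

```text
time: 21.0
ee_pos: [0.5263, -0.0047, 0.134]
tcp_rot: [180.0, 0.0, 75.0]
wrist_force: [0.7, 0.7, -1.8]
opening: 0.0167
grasp_force: 68.5
```

```bash
python3 - <<'E'
from h import *
o=sensors.get_obs(); p=o['ee_pos'];a=np.radians(74.9); e=np.array([np.cos(a),np.sin(a)]); n=np.array([-np.sin(a),np.cos(a)])
d=p[:2]-[.5686,.1546]; print('tip in mouth',d@e+.1206,d@n,'underside above plate',p[2]-.08-.0501,o['tcp_rot'],o['wrist_force'])
E
```

```text
tip in mouth -0.04418221503410556 -0.0006186431886784152 underside above plate 0.003851629009515821 [1.79999430e+02 8.95203823e-03 7.49850791e+01] [ 0.69940747  0.7327416  -1.83524573]
```

Emit:
apply_moves(rows=[[[0.1, 0, 0], [0, 0, 0], 0.1], [[0.2, 0, 0], [0, 0, 0], 0.1], [[0.29, 0, 0], [0, 0, 0], 0.1], [[0.29, 0, 0.01], [0, 0, 0], 0.1], [[0.29, 0, 0.01], [0, 0, 0], 0.1], [[0.29, 0, 0.01], [0, 0, 0], 0.1]])

```text
time: 21.6
ee_pos: [0.5338, 0.024, 0.1328]
tcp_rot: [-180.0, 0.0, 75.0]
wrist_force: [0.2, 0.3, -2.1]
opening: 0.017
grasp_force: 68.5
```

Emit:
apply_moves(rows=[[[0, 0, 0.01], [0, 0, 0], 0.1], [[0, 0, 0.01], [0, 0, 0], 0.1], [[0, 0, 0.01], [0, 0, 0], 0.1]])

```text
time: 21.9
ee_pos: [0.5338, 0.0238, 0.1319]
tcp_rot: [-180.0, 0.0, 75.0]
wrist_force: [1.5, 0.0, -0.6]
opening: 0.017
grasp_force: 68.5
```

Emit:
apply_moves(rows=[[[0, 0, 0.007], [0, 0, 0], 0.1], [[0, 0, 0.007], [0, 0, 0], 0.1], [[0, 0, 0.007], [0, 0, 0], 0.1]])

```text
time: 22.2
ee_pos: [0.5339, 0.024, 0.1312]
tcp_rot: [180.0, 0.0, 75.0]
wrist_force: [-0.4, 0.1, -1.4]
opening: 0.017
grasp_force: 68.5
```

Emit:
apply_moves(rows=[[[0, 0, 0.006], [0, 0, 0], 0.1], [[0, 0, 0.006], [0, 0, 0], 0.1], [[0, 0, 0.006], [0, 0, 0], 0.1]])

```text
time: 22.5
ee_pos: [0.5339, 0.024, 0.1306]
tcp_rot: [-180.0, -0.0, 75.0]
wrist_force: [0.2, -0.2, -3.1]
opening: 0.0171
grasp_force: 68.5
```

Emit:
apply_moves(rows=[[[0.05, 0, 0], [0, 0, 0], 0.1], [[0.1, 0, 0], [0, 0, 0], 0.1], [[0.15, 0, 0], [0, 0, 0], 0.1], [[0.2, 0, 0], [0, 0, 0], 0.1], [[0.25, 0, 0], [0, 0, 0], 0.1], [[0.3, 0, 0], [0, 0, 0], 0.1], [[0.35, 0, 0], [0, 0, 0], 0.1], [[0.35, 0, 0], [0, 0, 0], 0.1]])

```text
time: 23.3
ee_pos: [0.5431, 0.0585, 0.1305]
tcp_rot: [-180.0, -0.0, 75.1]
wrist_force: [0.2, -1.3, -1.8]
opening: 0.0169
grasp_force: 68.5
```

Emit:
apply_moves(rows=[[[0, 0, 0.005], [0, 0, 0], 0.1], [[0, 0, 0.005], [0, 0, 0], 0.1], [[0, 0, 0.005], [0, 0, 0], 0.1]])

```text
time: 23.6
ee_pos: [0.543, 0.0577, 0.1302]
tcp_rot: [180.0, -0.0, 75.0]
wrist_force: [-0.2, 0.8, -1.2]
opening: 0.0168
grasp_force: 68.6
```

Emit:
apply_moves(rows=[[[0, 0, 0.005], [0, 0, 0], 0.1], [[0, 0, 0.005], [0, 0, 0], 0.1], [[0, 0, 0.005], [0, 0, 0], 0.1]])

```text
time: 23.9
ee_pos: [0.543, 0.0576, 0.1299]
tcp_rot: [180.0, 0.0, 75.0]
wrist_force: [-1.5, -1.3, 3.4]
opening: 0.0164
grasp_force: 69.2
```

Emit:
apply_moves(rows=[[[0, 0, 0.005], [0, 0, 0], 0.1], [[0, 0, 0.005], [0, 0, 0], 0.1], [[0, 0, 0.005], [0, 0, 0], 0.1]])

```text
time: 24.2
ee_pos: [0.543, 0.0576, 0.1297]
tcp_rot: [180.0, 0.0, 75.0]
wrist_force: [-3.8, -3.1, 6.2]
opening: 0.0169
grasp_force: 69.7
```

Contact with the lower plate is felt. Now I slide in, watching the drag.

Emit:
apply_moves(rows=[[[0.05, 0, 0], [0, 0, 0], 0.1], [[0.1, 0, 0], [0, 0, 0], 0.1], [[0.15, 0, 0], [0, 0, 0], 0.1], [[0.2, 0, 0], [0, 0, 0], 0.1], [[0.2, 0, 0], [0, 0, 0], 0.1], [[0.2, 0, 0], [0, 0, 0], 0.1]])

```text
time: 24.8
ee_pos: [0.5486, 0.0762, 0.1301]
tcp_rot: [179.9, 0.1, 75.0]
wrist_force: [-1.9, -7.5, 8.3]
opening: 0.0167
grasp_force: 70.1
```

Emit:
apply_moves(rows=[[[0.03, 0, 0], [0, 0, 0], 0.1], [[0.06, 0, 0], [0, 0, 0], 0.1], [[0.1, 0, 0], [0, 0, 0], 0.1], [[0.1, 0, 0], [0, 0, 0], 0.1], [[0.1, 0, 0], [0, 0, 0], 0.1]])

```text
time: 25.3
ee_pos: [0.551, 0.0854, 0.1302]
tcp_rot: [179.9, 0.1, 74.9]
wrist_force: [-2.3, -9.5, 9.8]
opening: 0.0173
grasp_force: 70.2
```

```bash
python3 held.py; python3 - <<'E'
from h import *
o=sensors.get_obs(); p=o['ee_pos'];a=np.radians(74.9); e=np.array([np.cos(a),np.sin(a)]); n=np.array([-np.sin(a),np.cos(a)])
d=p[:2]-[.5686,.1546]; print('tip in mouth',d@e+.1206,d@n,p[2]-.1301)
im,W=cloud('wrist'); z=W[...,2]
X=(W[...,0]-.579)*np.cos(a)+(W[...,1]-.193)*np.sin(a); Y=-(W[...,0]-.579)*np.sin(a)+(W[...,1]-.193)*np.cos(a)
for x in np.arange(-.051,-.038,.003):
    m=(abs(X-x)<.0015)&(abs(Y)<.035); print(round(x,3),m.sum(),np.percentile(z[m],[10,50,90]).round(4) if m.any() else '')
E
```

```text
25.3 [0.551  0.0854 0.1302] [1.7987e+02 1.5000e-01 7.4950e+01] [-2.3 -9.5  9.8] 0.017254746725792778 70.21771788597107
12621 [ 0.03   -0.03    0.0595] [0.073  0.03   0.0821]
plane [-0.438   0.0009  0.0946] 0.0047
mid [-0.0077  0.0004] w [0.024 0.058 0.059 0.059 0.059]
handle front x [-0.0375  0.0205] top z fit [0.0116 0.0465]
tip in mouth 0.04927543773520304 -0.0010917087873758245 0.00011539167584953547
-0.051 1241 [0.0656 0.0674 0.0691]
-0.048 1763 [0.0667 0.0679 0.069 ]
-0.045 1632 [0.0647 0.0659 0.067 ]
-0.042 1506 [0.0627 0.0639 0.065 ]
-0.039 795 [0.0651 0.0666 0.0679]
```

View pics/held_now.png

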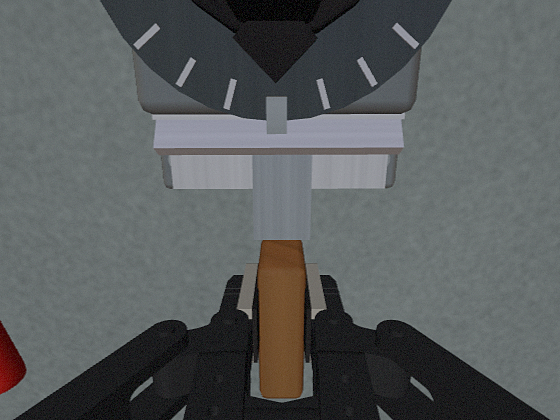

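In the view the blade (282,190) lies flat under the lip (280,150), and the pointer (277,75) stands on the index (277,110). The handle has not slipped. The tip is 49 mm in, the lift is roughly 0.5–1 mm, and the drag is about 10 N. I'll hold briefly and hand in.

Emit:
apply_moves(rows=[[[0, 0, 0], [0, 0, 0], 0.1], [[0, 0, 0], [0, 0, 0], 0.1], [[0, 0, 0], [0, 0, 0], 0.1], [[0, 0, 0], [0, 0, 0], 0.1], [[0, 0, 0], [0, 0, 0], 0.1], [[0, 0, 0], [0, 0, 0], 0.1], [[0, 0, 0], [0, 0, 0], 0.1], [[0, 0, 0], [0, 0, 0], 0.1]])

```text
time: 26.15
ee_pos: [0.551, 0.0854, 0.1302]
tcp_rot: [179.9, 0.1, 74.9]
wrist_force: [-2.4, -9.5, 10.5]
opening: 0.0165
grasp_force: 70.2
```

```bash
python3 -c "
from h import *
o=sensors.get_obs(); print(o['time'],o['ee_pos'],o['wrist_force'],o['grasp_force']); print(bot.job_done())"
```

```text
26.15 [0.55103498 0.08543738 0.13021836] [-2.4203665  -9.54385026 10.50825973] 70.2144455909729
the job is handed in; nothing more can be done
None
```

I handed the job in at 26 s (the hand-in returned no verdict): the knob pointer is on the index, and the feeler is held by its handle with its tip about 49 mm in and the plate lifted roughly 0.5–1 mm; on the first try I lowered 12 mm instead of 1.2 mm and the blade hit the press front at about 60 N, so I set it down and regrasped.

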